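Hang the label scraper back on its rack peg

TASK

Hang the label scraper on the peg of the tool rack by the eye at the end of its handle: slide the eye all the way down the slanting peg to the bar, so that the scraper hangs there by itself with its blade towards the robot and down. The peg can be clamped anywhere along the slot of the bar, so find it by looking or by touch. Leave the mug, the tape roll, the stapler and the tape measure where they are.

Things in the scene. Friction and masses are not known exactly. Their poses are not given: they have to be found in the camera images.
- scraper: Label scraper, 185 mm long, 0.10 to 0.19 kg, lying flat. Origin: centre of its eye, level with the underside. z: up from the underside; x: from blade to eye, so all lies at -x. Black handle x -34 to -118 mm, 24 mm wide (y), 26 mm high (z 0 to 26). Steel blade beyond, 56 mm wide, 3 mm thick. Centre of mass in the handle, about 75 mm from the eye.
- eye (a point): Centre of the eye's hole at half thickness, 7 mm above the underside; axes as the scraper's. Eye: round steel ring, outside 34 mm, hole 15 mm diameter, 14 mm thick; a neck 16 mm wide joins it to the handle
- grip (a point): Middle of the black handle: 76 mm from the eye towards the blade, 13 mm above the underside; axes as the scraper's
- blade_edge (a point): Middle of the blade's edge, 168 mm from the eye; axes as the scraper's
- bar: Slotted aluminium bar on top of the fixed steel tool rack, 196 mm long, 26 wide, 12 thick, 170 mm above the bench. Origin: middle of its upper face. y: along the bar; z: out of the upper face, which leans 33 degrees towards the robot (z is 33 degrees from vertical); x: across the bar, away from the robot and upwards. Two 3 mm high screw heads at y -86 and +86 mm.
- peg_left (a point): Left end (bar y = +30 mm) of the stretch of slot, on the bar's middle line and upper face, where the peg's axis may stand; axes as the bar's. Peg: the only one, rigid round steel, along the bar's z, 12 mm diameter, 45 mm long, its end chamfered to 9 mm over the last 2.5 mm
- peg_right (a point): Right end (bar y = -30 mm) of that stretch; axes as the bar's. The peg is clamped anywhere between the two ends; where is not reported, it has to be seen or felt (with the side of the eye or a fingertip)
- rack: The rack that carries the bar, fixed. Origin on the bench straight below the middle of the bar. Two uprights 8 mm thick under the bar at y -92 and +92 mm; foot 220 mm (y) by 150 mm, 10 mm high, from x -30 to +120 mm. Let go on the peg, the scraper tips blade-down another 8 to 15 degrees until its hole binds on the peg
- mug: White mug, 80 mm across, 102 mm high, handle at its side; origin centre of its underside; stays where it is
- tape_roll: Cream roll of tape lying flat, 100 mm across, 50 mm high; origin centre of its underside; stays where it is
- stapler: Stapler, 36 x 134 x 48 mm, long along its y; origin centre of its underside; stays where it is
- tape_measure: Tape measure, 36 x 75 x 67 mm; origin centre of its underside; stays where it is

How it is judged:
At the end, for the whole second after the job is handed in: The scraper hangs still on the peg, let go: middle of its eye within 15 mm of the bar's face, 7 mm of its middle line and 36 mm of its middle; flat within 23 degrees of the bar's face; blade edge on the robot's side, over 100 mm from the peg, clear of the bench (z of eye in the frame of bar between 0.004 and 0.015 m and x of eye in the frame of bar between -0.007 and 0.007 m and y of eye in the frame of bar between -0.036 and 0.036 m and x of blade_edge in the frame of bar below -0.1 m and height (world z) of blade_edge above 0.015 m and angle between the z axis of scraper and the z axis of bar, either way round below 0.4 rad and linear speed of scraper below 0.03 m/s and angular speed of scraper below 0.3 rad/s); the robot touches nothing.
It fails at once if the mug, tape roll, stapler or tape measure is shifted by more than 30 mm (distance of any of mug, tape_roll, stapler, tape_measure from where it was at the start of the episode above 0.03 m).
It also fails if it takes over 45 s, if anything falls off the work surface, if the arm or the gripper's body presses on something with over 40 N, if the wrist force passes 120 N, or if a joint passes its speed limit or range.

ROBOT

A 6-joint arm with a two-finger parallel gripper is mounted at the origin on a cart in front of the work surface, level with it; the furniture and walls round the work are solid. World frame = base frame: x ahead of the robot, y to its left, z up, the work surface at z = 0. Lengths are in m, angles in rad, forces in N, time in s.
With the tool pointing down it reaches from about 0.35 to 0.85 m from the base axis. Payload 8.1 kg.
Tool frame: the origin (TCP) lies between the finger pads; the fingertips stand 14 mm ahead of it and the grasp point (between the pads) lies 5 mm behind it; z points along the fingers, y is the line along which they close (so a half turn about z gives the same grasp; the last joint's range is limited). The gripper opens to 93 mm and grips with 3 to 60 N. Pads are 15 mm wide; open, the fingers measure 128 mm over their backs; the gripper's body (75 mm by 188 mm) begins 65 mm behind the grasp point.
Start: joints at [1.061, 0.13, 1.488, -0, 1.523, -0.085], TCP at [0.247, 0.547, 0.233] pointing down, gripper open.
Joint ranges: [-2.96, 2.96], [-0.89, 2.26], [0.02, 2.5], [-1.34, 4.48], [0, 2.73], [-2.66, 2.66]. Speed limits (rad/s): [2.39, 2.39, 2.79, 3.14, 3.14, 3.14].

INTERFACE

Orientations are given as a rotation vector (axis times angle).
In Python, from plant import robot gives the robot as it stands.
- The arm moves only by the tool arm_command, never from a script. Its argument "targets" is a list of rows, each an object of numbers: "x", "y", "z": the shift along the world's x, y, z in units of 500 mm (1.0 is 500 mm); "rx", "ry", "rz": the turn, a rotation vector about the world's x, y, z in units of 2 rad (1.0 is 2 rad); "claw": the closure in counts, from 0 (fully open) to 255 (shut). In form: [{"x": .., "y": .., "z": .., "rx": .., "ry": .., "rz": .., "claw": ..}, ...]. A call has 1 to 10 rows; each row is the pose to reach, as a shift and turn from the pose commanded when the call began; what a row does not reach only later rows make up. A row lasts 1/12 s, in which the tool goes at most 41.7 mm and 7.16 degrees, less where a joint would pass 70% of its speed; a pose out of reach is approached as far as the arm can. A call with a number of a shift or a turn outside -1 to 1 is refused whole. A call with a gripper value outside its range is refused whole. The fingers move at their own pace and stop on an object; "squeeze" is the grip in N (left out, the last holds). Time passes only in rows, so rows that repeat a pose let the fingers close. It gives the time, the measured TCP pose, the force, the opening and the grip force at its end, in the units of the state.
- robot.read_state(): the state, without advancing time (a new reading comes with each control period).
- robot.read_camera(name): name is "scene" or "top" or "wrist"; returns (picture, depth): 384x512x3 uint8, red, green, blue; 384x512 float32, m along the optical axis (not along the pixel's ray), 0 where there is no reading.
- robot.get_calibration(name): a dict with "intrinsics" (3x3 intrinsics, pixels), "dist" ([k1, k2, p1, p2, k3] as OpenCV has them; the pictures are not rectified), "origin" and "orientation" of the camera in the world. Camera axes: x right, y up, looking along -z (the intrinsics and any distortion apply to the point x, -y, -z); pixel columns grow to the right and rows downward; lengths in m; the calibration is good to about 2 mm. A picture is of the moment at which its call begins: read the wrist's pose just before it. get_calibration takes no time and is no camera call; for the wrist camera it gives the pose at the moment of the call.
- robot.close_job(): hands the job in; it is judged then, once.
The state is a dict: "t": time; "q": joint angles; "dq": joint speeds; "joint_torque": joint torques, N m; "tool_pos": TCP position; "orientation": TCP orientation; "force": force on the tool from outside, world axes, zero at the start; "wrist_torque": the same for the moment, N m; "opening": finger opening in m; "gripper_force": force on a finger pad.
Only numpy, scipy, OpenCV 4.12 (cv2) and the standard library are available. Lean on these libraries where they do the work, as an engineer would, in place of code of your own. Each camera call takes 0.05 s, during which the arm holds its last target. There are 200 camera calls.

## Working session

There is one attempt and no reset: what is moved stays moved. The work goes in short steps, Python scripts to look and compute and a tool call to move; the robot and the scene stay as the last step left them, time stands still between calls to the robot, and variables do not carry over. Pictures are saved under pics/ and viewed, at most 10 in all, crops included, and the job is handed in when it is done.

Besides the shell and the picture viewer there is one more tool, called in YAML: its name, and indented under it one key for each argument. arm_command: Moves the arm, as the interface text tells. Shifts and turns lie within -1 to 1; 1 stands for 500 mm of shift or 2 rad of turn. Its arguments: {"type":"object","properties":{"targets":{"type":"array","items":{"type":"object","properties":{"x":{"type":"number","minimum":-1,"maximum":1},"y":{"type":"number","minimum":-1,"maximum":1},"z":{"type":"number","minimum":-1,"maximum":1},"rx":{"type":"number","minimum":-1,"maximum":1},"ry":{"type":"number","minimum":-1,"maximum":1},"rz":{"type":"number","minimum":-1,"maximum":1},"claw":{"type":"number"}}}},"squeeze":{"type":"number"}},"required":["targets"]}

```bash
mkdir -p pics; cat > h.py <<'E'
import numpy as np, cv2
from scipy.spatial.transform import Rotation as R
from plant import robot
def grab(n):
    c=robot.get_calibration(n); p,d=robot.read_camera(n); return p,d,c
def Rm(c):
    o=np.array(c["orientation"],float); return o if o.shape==(3,3) else R.from_rotvec(o).as_matrix()
def pts(c,d,uv):
    uv=np.array(uv,float).reshape(-1,2); K=np.array(c["intrinsics"]); 
    n=cv2.undistortPoints(uv.reshape(-1,1,2),K,np.array(c["dist"],float)).reshape(-1,2)
    r=np.c_[n[:,0],-n[:,1],-np.ones(len(n))]@Rm(c).T
    return np.array(c["origin"]),r   # point = o + depth*r
def deproj(c,d,uv):
    o,r=pts(c,d,uv); uv=np.array(uv).reshape(-1,2).astype(int); return o+d[uv[:,1],uv[:,0]][:,None]*r
def cloud(c,d):
    v,u=np.mgrid[0:d.shape[0],0:d.shape[1]]; uv=np.c_[u.ravel(),v.ravel()]
    return deproj(c,d,uv).reshape(d.shape+(3,))
def plane(c,uv,z):
    o,r=pts(c,None,uv); return o+((z-o[2])/r[:,2])[:,None]*r
E
python3 - <<'E'
from h import *
for n in("scene","top"):
    p,d,c=grab(n); cv2.imwrite(f"pics/{n}0.png",p[...,::-1]); np.savez(f"{n}0.npz",p=p,d=d); print(n,c)
print(robot.read_state())
E
```

```text
scene {'intrinsics': array([[366.48990184,   0.        , 260.55730789],
       [  0.        , 366.48990184, 195.73489414],
       [  0.        ,   0.        ,   1.        ]]), 'dist': array([-0.04795622,  0.        ,  0.        ,  0.        ,  0.        ]), 'origin': array([-0.04558902, -0.73778267,  0.4811782 ]), 'orientation': array([ 1.1261818 , -0.41781706, -0.63808136])}
top {'intrinsics': array([[359.85311276,   0.        , 252.53638556],
       [  0.        , 359.85311276, 191.52369669],
       [  0.        ,   0.        ,   1.        ]]), 'dist': array([-0.08287658,  0.        ,  0.        ,  0.        ,  0.        ]), 'origin': array([ 0.39537008, -0.05516358,  0.99423094]), 'orientation': array([ 0.12122578, -0.14835074, -1.56202613])}
{'t': 0.1, 'q': array([ 1.06060515e+00,  1.31122641e-01,  1.48917197e+00, -2.02596042e-05,
        1.52298671e+00, -8.54187518e-02]), 'dq': array([ 0.00063151, -0.00117914, -0.00177158, -0.00171318,  0.0004376 ,
       -0.00036752]), 'joint_torque': array([ 1.56704307e-03, -5.61342323e+01, -4.93097734e+01,  7.71522545e-02,
        2.89844867e-02, -9.34147420e-05]), 'tool_pos': array([0.24702407, 0.54625109, 0.23166935]), 'orientation': array([-6.62123936e-01, -3.07053714e+00,  2.54472595e-03]), 'force': array([0.23571721, 0.74928132, 0.00752595]), 'wrist_torque': array([-0.02164268, -0.03289873, -0.01533085]), 'gripper_force': 0.0, 'opening': 0.09341334374942031}
```

View pics/top0.png

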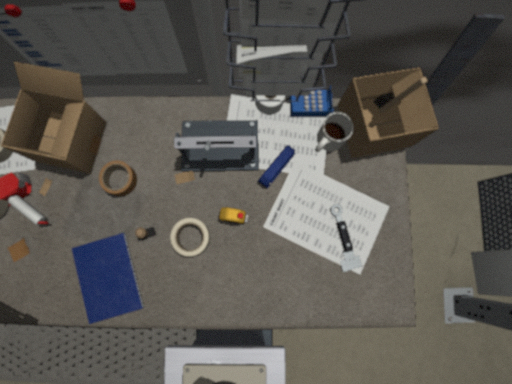

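View pics/scene0.png

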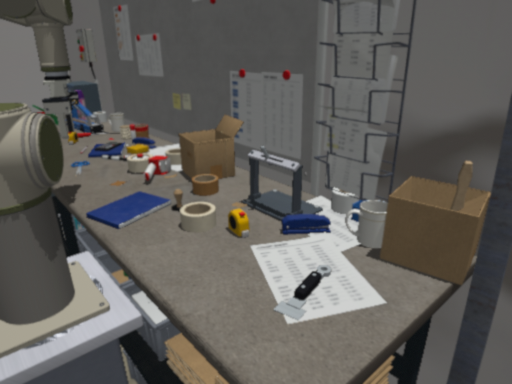

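The top view shows the scraper with its eye near (336,211) and its blade near (350,262). The rack bar runs from about (178,148) to (258,142), and the stapler, mug, tape measure and tape roll lie around it. Next I'll measure and crop.

```bash
python3 - <<'E'
from h import *
a=np.load("top0.npz");p,d=a["p"],a["d"];c=robot.get_calibration("top")
C=cloud(c,d)
# scraper dark handle
hsv=cv2.cvtColor(p,cv2.COLOR_RGB2HSV); m=(hsv[...,2]<60).astype(np.uint8); roi=np.zeros_like(m); roi[200:280,315:375]=1
n,l,s,ce=cv2.connectedComponentsWithStats(m*roi); i=1+np.argmax(s[1:,4]); print("handle",s[i],ce[i])
vu=np.argwhere(l==i); P=plane(c,vu[:,::-1],0.024); mu=P.mean(0); w,V=np.linalg.eigh(np.cov(P[:,:2].T)); print(mu,V[:,1],np.ptp((P[:,:2]-mu[:2])@V,axis=0), np.median(C[l==i][:,2]))
for n_,uv in dict(eye=(336,211),bladeL=(342,269),bladeR=(360,265),mug=(337,128),tape=(189,237),stap=(277,166),meas=(233,215),barL=(178,146),barR=(258,142)).items(): print(n_,C[uv[1],uv[0]].round(3))
# bar cloud
b=(C[...,2]>.13)&(C[...,2]<.23); roi[:]=0; roi[110:180,165:270]=1; b&=roi>0
Q=C[b]; print("bar",len(Q),Q.min(0),Q.max(0))
t=cv2.resize(p[110:180,165:270],None,fx=4,fy=4,interpolation=cv2.INTER_CUBIC)
s_=np.load("scene0.npz")["p"][140:220,235:315]; s_=cv2.resize(s_,None,fx=3.5,fy=3.5,interpolation=cv2.INTER_CUBIC)
W=np.zeros((280,420+280,3),np.uint8); W[:,:420]=t; W[:,420:]=s_; cv2.imwrite("pics/crop1.png",W[...,::-1])
E
```

```text
handle [338 222  14  29 156] [343.69871795 236.35897436]
[ 0.44202366 -0.31905698  0.024     ] [-0.9651645  -0.26164381] [0.01963916 0.07659367] 0.025067983359965018
eye [ 0.514 -0.305  0.003]
bladeL [ 0.354 -0.318  0.001]
bladeR [ 0.364 -0.368  0.002]
mug [ 0.745 -0.31   0.035]
tape [0.44  0.102 0.001]
stap [ 0.63  -0.137  0.047]
meas [ 0.495 -0.021  0.064]
barL [0.649 0.109 0.166]
barR [ 0.712 -0.087  0.003]
bar 982 [ 0.62931956 -0.07492113  0.13004966] [0.68807825 0.11955388 0.20971967]
```

View pics/crop1.png

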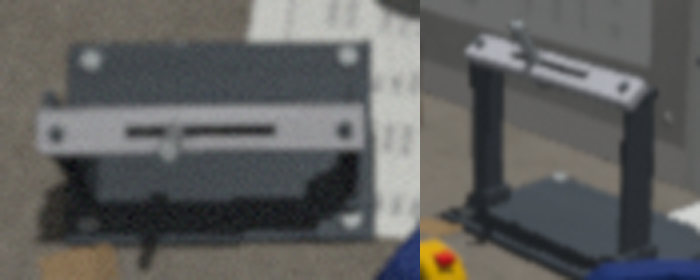

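The crop shows the peg standing in the left half of the slot, base near full-image (208,143). That is roughly +16 mm from the middle between the screws. I'll move towards the rack for a wrist view on the way to the scraper.

arm_command:
  targets:
    - {"x": 0.34, "y": -0.9, "z": 0.12, "rz": 0.34, "claw": 0}
    - {"x": 0.34, "y": -0.9, "z": 0.12, "rz": 0.34, "claw": 0}
    - {"x": 0.34, "y": -0.9, "z": 0.12, "rz": 0.34, "claw": 0}
    - {"x": 0.34, "y": -0.9, "z": 0.12, "rz": 0.34, "claw": 0}
    - {"x": 0.34, "y": -0.9, "z": 0.12, "rz": 0.34, "claw": 0}
    - {"x": 0.34, "y": -0.9, "z": 0.12, "rz": 0.34, "claw": 0}
    - {"x": 0.34, "y": -0.9, "z": 0.12, "rz": 0.34, "claw": 0}
    - {"x": 0.34, "y": -0.9, "z": 0.12, "rz": 0.34, "claw": 0}
    - {"x": 0.34, "y": -0.9, "z": 0.12, "rz": 0.34, "claw": 0}
    - {"x": 0.34, "y": -0.9, "z": 0.12, "rz": 0.34, "claw": 0}

```text
schema error: expected keys x, y, z, rx, ry, rz, claw
```

arm_command:
  targets:
    - {}
    - {}
    - {}

```text
schema error: expected keys x, y, z, rx, ry, rz, claw
```

```bash
python3 - <<'E'
from h import *
p,d,c=grab("wrist"); cv2.imwrite("pics/w1.png",p[...,::-1]); np.savez("w1.npz",p=p,d=d,o=c["origin"],r=Rm(c),K=c["intrinsics"],k=c["dist"]); s=robot.read_state(); print(s["t"],s["tool_pos"],s["orientation"],s["q"],c["origin"],Rm(c))
E
```

```text
0.15 [0.24704484 0.54630957 0.23182655] [-6.62156277e-01 -3.07059177e+00  2.19945378e-03] [ 1.06061822e+00  1.30998543e-01  1.48902073e+00 -1.30257676e-05
  1.52303426e+00 -8.53932352e-02] [0.18754527 0.57272423 0.38338592] [[ 0.41080356 -0.88609719 -0.21464435]
 [ 0.91172311  0.3989503   0.09797772]
 [-0.00118535 -0.23594581  0.97176549]]
```

View pics/w1.png

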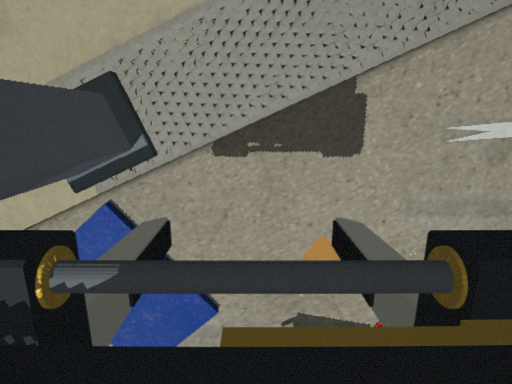

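The wrist picture shows only bench and fingers; the camera sits on the robot side of the tool. Turning the other way (-141°) puts it on the eye/peg side, which is what I want. Every row needs all its keys.

arm_command:
  targets:
    - {"x": 0.34, "y": -0.8, "z": 0.2, "rx": 0, "ry": 0, "rz": -0.6, "claw": 0}
    - {"x": 0.34, "y": -0.8, "z": 0.2, "rx": 0, "ry": 0, "rz": -0.6, "claw": 0}
    - {"x": 0.34, "y": -0.8, "z": 0.2, "rx": 0, "ry": 0, "rz": -0.6, "claw": 0}
    - {"x": 0.34, "y": -0.8, "z": 0.2, "rx": 0, "ry": 0, "rz": -0.6, "claw": 0}
    - {"x": 0.34, "y": -0.8, "z": 0.2, "rx": 0, "ry": 0, "rz": -0.6, "claw": 0}
    - {"x": 0.34, "y": -0.8, "z": 0.2, "rx": 0, "ry": 0, "rz": -0.6, "claw": 0}
    - {"x": 0.34, "y": -0.8, "z": 0.2, "rx": 0, "ry": 0, "rz": -0.6, "claw": 0}
    - {"x": 0.34, "y": -0.8, "z": 0.2, "rx": 0, "ry": 0, "rz": -0.6, "claw": 0}
    - {"x": 0.34, "y": -0.8, "z": 0.2, "rx": 0, "ry": 0, "rz": -0.6, "claw": 0}
    - {"x": 0.34, "y": -0.8, "z": 0.2, "rx": 0, "ry": 0, "rz": -0.6, "claw": 0}

```text
t: 0.98
tool_pos: [0.4062, 0.1711, 0.3265]
orientation: [2.288, 2.153, 0.0]
force: [0.4, 1.1, 0.7]
opening: 0.0929
gripper_force: 0.0
```

arm_command:
  targets:
    - {"x": 0.04, "y": -0.9, "z": -0.16, "rx": 0, "ry": 0, "rz": -0.63, "claw": 0}
    - {"x": 0.04, "y": -0.9, "z": -0.16, "rx": 0, "ry": 0, "rz": -0.63, "claw": 0}
    - {"x": 0.04, "y": -0.9, "z": -0.16, "rx": 0, "ry": 0, "rz": -0.63, "claw": 0}
    - {"x": 0.04, "y": -0.9, "z": -0.16, "rx": 0, "ry": 0, "rz": -0.63, "claw": 0}
    - {"x": 0.04, "y": -0.9, "z": -0.16, "rx": 0, "ry": 0, "rz": -0.63, "claw": 0}
    - {"x": 0.04, "y": -0.9, "z": -0.16, "rx": 0, "ry": 0, "rz": -0.63, "claw": 0}
    - {"x": 0.04, "y": -0.9, "z": -0.16, "rx": 0, "ry": 0, "rz": -0.63, "claw": 0}
    - {"x": 0.04, "y": -0.9, "z": -0.16, "rx": 0, "ry": 0, "rz": -0.63, "claw": 0}
    - {"x": 0.04, "y": -0.9, "z": -0.16, "rx": 0, "ry": 0, "rz": -0.63, "claw": 0}
    - {"x": 0.04, "y": -0.9, "z": -0.16, "rx": 0, "ry": 0, "rz": -0.63, "claw": 0}

```text
t: 1.82
tool_pos: [0.4237, -0.239, 0.2527]
orientation: [3.115, 0.408, 0.0]
force: [1.0, 0.1, 0.3]
opening: 0.0934
gripper_force: 0.0
```

arm_command:
  targets:
    - {"x": 0, "y": 0, "z": 0, "rx": 0, "ry": 0, "rz": 0, "claw": 0}
    - {"x": 0, "y": 0, "z": 0, "rx": 0, "ry": 0, "rz": 0, "claw": 0}
    - {"x": 0, "y": 0, "z": 0, "rx": 0, "ry": 0, "rz": 0, "claw": 0}

```text
t: 2.07
tool_pos: [0.4241, -0.2366, 0.2529]
orientation: [-3.112, -0.418, 0.001]
force: [1.2, -0.2, -0.3]
opening: 0.093
gripper_force: 0.0
```

```bash
python3 - <<'E'
from h import *
p,d,c=grab("wrist"); cv2.imwrite("pics/w2.png",p[...,::-1]); np.savez("w2.npz",p=p,d=d,o=c["origin"],r=Rm(c),K=c["intrinsics"],k=c["dist"]); s=robot.read_state(); print(s["t"],s["tool_pos"],s["orientation"],s["q"],c["origin"])
E
```

```text
2.1167 [ 0.42439222 -0.23607345  0.25331515] [-3.11287496e+00 -4.20385960e-01 -1.94380474e-04] [-6.13581342e-01 -1.91280089e-01  1.76586494e+00  4.21364054e-04
  1.56722982e+00  6.88742693e-01] [ 0.48686594 -0.22015494  0.40453279]
```

View pics/w2.png

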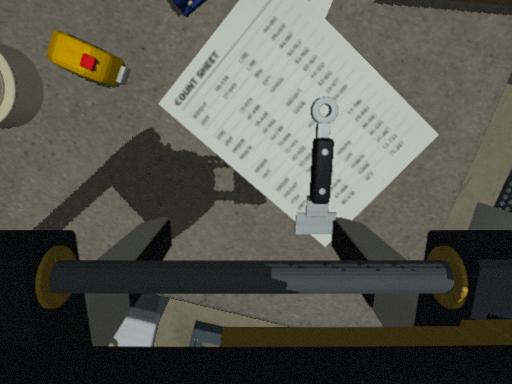

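The wrist view shows the whole scraper: the eye hole at (324,110), the black handle from (323,140) to (319,202), and the blade edge at (315,234).

```bash
cat > meas.py <<'E'
from h import *
def load(f):
    a=np.load(f); return a["p"],a["d"],dict(intrinsics=a["K"],dist=a["k"],origin=a["o"],orientation=a["r"])
E
python3 - <<'E'
from meas import *
p,d,c=load("w2.npz")
m=(p.max(-1)<70).astype(np.uint8); roi=np.zeros_like(m); roi[125:210,295:345]=1
n,l,s,ce=cv2.connectedComponentsWithStats(m*roi); i=1+np.argmax(s[1:,4]); print(s[i],ce[i])
vu=np.argwhere(l==i); P=plane(c,vu[:,::-1],0.024); mu=P.mean(0); w,V=np.linalg.eigh(np.cov(P[:,:2].T)); print("handle",mu,V[:,1],np.ptp((P[:,:2]-mu[:2])@V,axis=0))
C=cloud(c,d); print("handle top z",np.median(C[l==i][:,2]))
# eye ring: blob of points with z 8..20mm near
print("eye pts",plane(c,[(324,110)],0.014), plane(c,[(315,234)],0.002))
z=C[...,2]; rg=(z>.009)&(z<.02); roi[:]=0; roi[85:130,300:350]=1; rg&=roi>0; v,u=np.nonzero(rg); print("ring px",len(u),u.min(),u.max(),v.min(),v.max()); Q=plane(c,np.c_[u,v],.014); print((Q.min(0)+Q.max(0))/2,np.ptp(Q,axis=0))
e=Q.min(0)
E
```

```text
[ 308  137   26   67 1223] [320.7007359  170.37448896]
handle [ 0.44531093 -0.32153228  0.024     ] [-0.96705864 -0.2545537 ] [0.02730054 0.08411295]
handle top z 0.024822007755493702
eye pts [[ 0.51737008 -0.30414232  0.014     ]] [[ 0.35535506 -0.34828513  0.002     ]]
ring px 537 312 337 97 129
[ 0.51339973 -0.30479023  0.014     ] [3.98191744e-02 3.28131036e-02 1.11022302e-16]
```

arm_command:
  targets:
    - {"x": 0.039, "y": -0.173, "z": -0.15, "rx": 0, "ry": 0, "rz": 0, "claw": 0}
    - {"x": 0.039, "y": -0.173, "z": -0.25, "rx": 0, "ry": 0, "rz": 0, "claw": 0}
    - {"x": 0.039, "y": -0.173, "z": -0.38, "rx": 0, "ry": 0, "rz": 0, "claw": 0}
    - {"x": 0.039, "y": -0.173, "z": -0.38, "rx": 0, "ry": 0, "rz": 0, "claw": 0}
    - {"x": 0.039, "y": -0.173, "z": -0.38, "rx": 0, "ry": 0, "rz": 0, "claw": 0}
    - {"x": 0.039, "y": -0.173, "z": -0.38, "rx": 0, "ry": 0, "rz": 0, "claw": 0}
    - {"x": 0.039, "y": -0.173, "z": -0.38, "rx": 0, "ry": 0, "rz": 0, "claw": 0}
    - {"x": 0.039, "y": -0.173, "z": -0.38, "rx": 0, "ry": 0, "rz": 0, "claw": 0}
    - {"x": 0.039, "y": -0.173, "z": -0.38, "rx": 0, "ry": 0, "rz": 0, "claw": 0}

```text
t: 2.87
tool_pos: [0.4459, -0.3238, 0.0667]
orientation: [3.11, 0.42, 0.005]
force: [-0.4, 0.2, 1.1]
opening: 0.0929
gripper_force: 0.0
```

arm_command:
  targets:
    - {"x": -0.003, "y": 0.002, "z": -0.04, "rx": 0, "ry": 0, "rz": 0, "claw": 0}
    - {"x": -0.003, "y": 0.002, "z": -0.08, "rx": 0, "ry": 0, "rz": 0, "claw": 0}
    - {"x": -0.003, "y": 0.002, "z": -0.093, "rx": 0, "ry": 0, "rz": 0, "claw": 0}
    - {"x": -0.003, "y": 0.002, "z": -0.093, "rx": 0, "ry": 0, "rz": 0, "claw": 0}
    - {"x": -0.003, "y": 0.002, "z": -0.093, "rx": 0, "ry": 0, "rz": 0, "claw": 0}

```text
t: 3.28
tool_pos: [0.4433, -0.3228, 0.0186]
orientation: [3.112, 0.418, 0.002]
force: [-0.2, -0.5, 0.0]
opening: 0.093
gripper_force: 0.0
```

arm_command:
  squeeze: 35
  targets:
    - {"x": 0, "y": 0, "z": 0, "rx": 0, "ry": 0, "rz": 0, "claw": 255}
    - {"x": 0, "y": 0, "z": 0, "rx": 0, "ry": 0, "rz": 0, "claw": 255}
    - {"x": 0, "y": 0, "z": 0, "rx": 0, "ry": 0, "rz": 0, "claw": 255}
    - {"x": 0, "y": 0, "z": 0, "rx": 0, "ry": 0, "rz": 0, "claw": 255}
    - {"x": 0, "y": 0, "z": 0, "rx": 0, "ry": 0, "rz": 0, "claw": 255}
    - {"x": 0, "y": 0, "z": 0, "rx": 0, "ry": 0, "rz": 0, "claw": 255}
    - {"x": 0, "y": 0, "z": 0, "rx": 0, "ry": 0, "rz": 0, "claw": 255}
    - {"x": 0, "y": 0, "z": 0, "rx": 0, "ry": 0, "rz": 0, "claw": 255}
    - {"x": 0, "y": 0, "z": 0, "rx": 0, "ry": 0, "rz": 0, "claw": 255}
    - {"x": 0, "y": 0, "z": 0, "rx": 0, "ry": 0, "rz": 0, "claw": 255}

```text
t: 4.12
tool_pos: [0.4422, -0.3223, 0.0166]
orientation: [-3.114, -0.418, 0.0]
force: [-0.0, -0.5, -0.2]
opening: 0.031
gripper_force: 0.0
```

arm_command:
  targets:
    - {"x": 0, "y": 0, "z": 0, "rx": 0, "ry": 0, "rz": 0, "claw": 255}
    - {"x": 0, "y": 0, "z": 0, "rx": 0, "ry": 0, "rz": 0, "claw": 255}
    - {"x": 0, "y": 0, "z": 0, "rx": 0, "ry": 0, "rz": 0, "claw": 255}
    - {"x": 0, "y": 0, "z": 0, "rx": 0, "ry": 0, "rz": 0, "claw": 255}
    - {"x": 0, "y": 0, "z": 0.2, "rx": 0, "ry": 0, "rz": 0, "claw": 255}
    - {"x": 0, "y": 0, "z": 0.4, "rx": 0, "ry": 0, "rz": 0, "claw": 255}
    - {"x": 0, "y": 0, "z": 0.55, "rx": 0, "ry": 0, "rz": 0, "claw": 255}
    - {"x": 0, "y": 0, "z": 0.55, "rx": 0, "ry": 0, "rz": 0, "claw": 255}
    - {"x": 0, "y": 0, "z": 0.55, "rx": 0, "ry": 0, "rz": 0, "claw": 255}
    - {"x": 0, "y": 0, "z": 0.55, "rx": 0, "ry": 0, "rz": 0, "claw": 255}

```text
t: 4.95
tool_pos: [0.4419, -0.3219, 0.2686]
orientation: [-3.113, -0.418, 0.0]
force: [0.8, -0.2, -1.2]
opening: 0.0234
gripper_force: 35.0
```

```bash
python3 - <<'E'
from h import *
s=robot.read_state(); print(s["t"],s["tool_pos"],s["orientation"],s["opening"],s["gripper_force"],s["force"])
# bar geometry from the initial top view: plane fit of the bright bar, and rays of screws/peg onto it
a=np.load("top0.npz");p,d=a["p"],a["d"];c=robot.get_calibration("top")
C=cloud(c,d); g=p.astype(int)
m=(C[...,2]>.15)&(C[...,2]<.19)&(g.min(-1)>110); r=np.zeros_like(m); r[130:155,168:262]=1; m&=r; m[:,200:216]=0
Q=C[m]; mu=np.median(Q,0); 
for k in range(3):
    w,V=np.linalg.eigh(np.cov((Q-mu).T)); res=(Q-mu)@V[:,0]; Q=Q[abs(res)<.006]; mu=Q.mean(0)
n=V[:,0]*np.sign(V[2,0]); y=V[:,2]*np.sign(V[1,2]); print(len(Q),"mid",mu,"n",n,"tilt",np.degrees(np.arccos(n[2])),"y",y,"ext",np.ptp((Q-mu)@V,axis=0),res.std())
o,rr=pts(c,None,[(165+56/4-.4,110+133/4-.4),(165+345/4-.4,110+128/4-.4),(165+174/4-.4,110+131/4-.4),(165+168/4-.4,110+154/4-.4)])
X=o+((mu-o)@n/(rr@n))[:,None]*rr; print(X, np.linalg.norm(X[0]-X[1])); yy=(X[0]-X[1]);yy/=np.linalg.norm(yy); mid=(X[0]+X[1])/2; print("mid",mid,"peg y",(X-mid)@yy)
E
```

```text
4.95 [ 0.4418745  -0.32193323  0.26864607] [-3.11349416e+00 -4.17856789e-01  1.50849184e-04] 0.023373934212023505 34.958887696266174 [ 0.76612823 -0.16642453 -1.2499307 ]
627 mid [0.65931794 0.01809059 0.17041157] n [-0.49981539 -0.01282858  0.86603695] tilt 29.99867640670577 y [-2.64924804e-02  9.99648897e-01 -4.81825228e-04] ext [0.01056279 0.02617333 0.19483473] 0.0017294697699716142
[[ 0.65529631  0.10755374  0.16941579]
 [ 0.65949984 -0.06484707  0.169288  ]
 [ 0.65690565  0.03711545  0.16930118]
 [ 0.64472392  0.04110989  0.16232992]] 0.17245209364836575
mid [0.65739807 0.02135334 0.16935189] peg y [ 0.08622605 -0.08622605  0.01576939  0.02005441]
```

The grip is good: opening 23.4 mm, 35 N. The bar mid is (0.658, 0.021, 0.170), its yaw about 1.4°, and the screw spacing comes out at 172.4 mm against 172 given. The peg is at about +16 mm. Next I'll work out the pre-insertion pose.

```bash
cat > tgt.py <<'E'
from h import *
t=np.radians(33);y=np.array([-.0250,.9997,0]);y/=np.linalg.norm(y);h=np.cross(y,[0,0,1.])
bx=h*np.cos(t)+np.array([0,0,np.sin(t)]); n=-h*np.sin(t)+np.array([0,0,np.cos(t)])
RT=np.c_[bx,-y,-n]
def shift(base,eye_tool,hgt,s=None):
    s=s or robot.read_state(); Rc=R.from_rotvec(s["orientation"]).as_matrix()
    T=base+n*hgt-RT@eye_tool
    print("TCP target",T.round(4),"shift units",((T-s["tool_pos"])/.5).round(4),"turn units",(R.from_matrix(RT@Rc.T).as_rotvec()/2).round(4))
E
python3 - <<'E'
from tgt import *
print(RT.round(3)); shift(np.array([.657,.037,.170]),np.array([.0775,0,.0096]),.075)
E
```

```text
[[ 0.838  0.025  0.544]
 [ 0.021 -1.     0.014]
 [ 0.545 -0.    -0.839]]
TCP target [0.546  0.0342 0.1987] shift units [ 0.2082  0.7123 -0.1398] turn units [ 0.0419 -0.2856 -0.1176]
```

arm_command:
  targets:
    - {"x": 0.0, "y": 0.3, "z": 0, "rx": 0.042, "ry": -0.286, "rz": -0.118, "claw": 255}
    - {"x": 0.0, "y": 0.3, "z": 0, "rx": 0.042, "ry": -0.286, "rz": -0.118, "claw": 255}
    - {"x": 0.0, "y": 0.3, "z": 0, "rx": 0.042, "ry": -0.286, "rz": -0.118, "claw": 255}
    - {"x": 0.1, "y": 0.712, "z": 0, "rx": 0.042, "ry": -0.286, "rz": -0.118, "claw": 255}
    - {"x": 0.15, "y": 0.712, "z": 0, "rx": 0.042, "ry": -0.286, "rz": -0.118, "claw": 255}
    - {"x": 0.18, "y": 0.712, "z": -0.05, "rx": 0.042, "ry": -0.286, "rz": -0.118, "claw": 255}
    - {"x": 0.208, "y": 0.712, "z": -0.14, "rx": 0.042, "ry": -0.286, "rz": -0.118, "claw": 255}
    - {"x": 0.208, "y": 0.712, "z": -0.14, "rx": 0.042, "ry": -0.286, "rz": -0.118, "claw": 255}
    - {"x": 0.208, "y": 0.712, "z": -0.14, "rx": 0.042, "ry": -0.286, "rz": -0.118, "claw": 255}
    - {"x": 0.208, "y": 0.712, "z": -0.14, "rx": 0.042, "ry": -0.286, "rz": -0.118, "claw": 255}

```text
t: 5.78
tool_pos: [0.5465, 0.0362, 0.1965]
orientation: [-3.004, -0.038, -0.894]
force: [0.5, -1.4, -1.5]
opening: 0.0241
gripper_force: 35.0
```

arm_command:
  targets:
    - {"x": 0, "y": 0, "z": 0, "rx": 0, "ry": 0, "rz": 0, "claw": 255}
    - {"x": 0, "y": 0, "z": 0, "rx": 0, "ry": 0, "rz": 0, "claw": 255}
    - {"x": 0, "y": 0, "z": 0, "rx": 0, "ry": 0, "rz": 0, "claw": 255}

```text
t: 6.03
tool_pos: [0.5459, 0.034, 0.1963]
orientation: [-3.005, -0.038, -0.889]
force: [0.9, 0.4, -0.7]
opening: 0.0235
gripper_force: 35.0
```

```bash
python3 - <<'E'
from tgt import *
p,d,c=grab("wrist"); cv2.imwrite("pics/w3.png",p[...,::-1]); np.savez("w3.npz",p=p,d=d,o=c["origin"],r=Rm(c),K=c["intrinsics"],k=c["dist"]); s=robot.read_state(); print(s["t"],s["tool_pos"],s["orientation"],s["q"],s["force"],c["origin"])
shift(np.array([.657,.037,.170]),np.array([.0775,0,.0096]),.075)
E
```

```text
6.0833 [0.54629633 0.03299451 0.19718804] [-3.00511394 -0.03560458 -0.89199258] [-0.06597465 -0.56062819  2.25420512  0.06369378  0.87376826  1.45465255] [ 0.0907774  -0.12632594 -0.90387221] [0.51767701 0.0326332  0.35898352]
TCP target [0.546  0.0342 0.1987] shift units [-0.0007  0.0025  0.0031] turn units [0.     0.0006 0.0007]
```

View pics/w3.png

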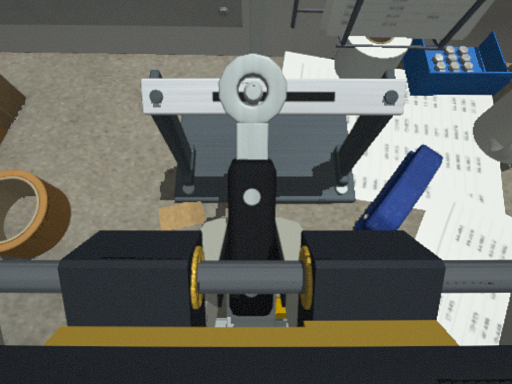

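The wrist view shows the eye at (253,88) directly over the peg, with the peg tip visible through the hole. The screws are at (156,97) and (391,97). I'll zoom in.

```bash
python3 - <<'E'
from meas import *
p,d,c=load("w3.npz"); w=cv2.resize(p[45:125,210:300],None,fx=7,fy=7,interpolation=cv2.INTER_CUBIC); cv2.imwrite("pics/crop3.png",w[...,::-1])
g=cv2.cvtColor(p,cv2.COLOR_RGB2GRAY)[45:125,210:300]
C=cloud(c,d); print((d[60:116:4,222:288:4]*1000).astype(int))
E
```

```text
[[446 446 448 144 144 144 143 143 144 144 145 143 145 448 449 446 442]
 [446 445 145 144 144 144 143 144 143 144 145 144 146 145 445 446 441]
 [442 145 144 145 144 144 145 145 144 145 144 144 144 145 144 443 440]
 [440 145 145 145 145 145 146 146 146 145 145 146 144 145 146 145 436]
 [146 146 145 146 145 145 149 152 152 150 145 146 145 145 145 146 435]
 [145 146 146 146 146 152 222 222 223 222 155 146 145 146 146 146 223]
 [146 147 147 146 147 223 221 182 180 183 223 150 146 147 146 147 145]
 [147 146 147 148 153 223 181 180 179 181 183 222 148 148 146 147 148]
 [146 146 148 146 154 224 181 181 181 180 182 223 147 146 148 147 147]
 [148 147 148 148 149 223 182 181 182 181 224 153 147 149 149 148 148]
 [150 149 148 148 149 225 220 184 183 184 224 148 148 149 147 148 224]
 [151 149 148 149 148 149 150 226 228 225 150 148 147 149 148 149 226]
 [228 149 149 150 148 148 149 149 150 150 148 149 148 149 149 226 227]
 [228 151 149 149 150 150 150 149 149 150 149 150 150 149 150 227 228]]
```

View pics/crop3.png

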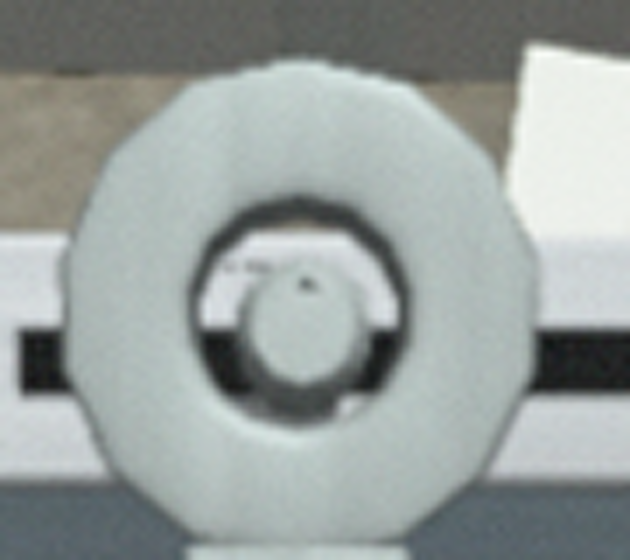

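The hole rim is centred at crop (300,318), which is (252.4,90.0) in the full image. The peg tip face is centred at crop (305,324), i.e. (253.1,90.8), at depth 181 mm. I'll express both in bar axes.

```bash
python3 - <<'E'
from meas import *
from tgt import RT,n,bx,y
p,d,c=load("w3.npz"); s=dict(tool_pos=np.array([.5463,.0330,.1972]),orientation=[-3.00511394,-0.03560458,-0.89199258])
Rc=R.from_rotvec(s["orientation"]).as_matrix(); zt=Rc[:,2]
o,r=pts(c,None,[(252.4,90.0),(253.1,90.8),(156,97),(391,97)])
P0=s["tool_pos"]+zt*.0026; k=((P0-o)@zt)/(r[0]@zt); eye=o+k*r[0]; print("ring top depth",k,"eye tool",(Rc.T@(eye-s["tool_pos"])).round(4))
tip=o+.181*r[1]; e=eye; print("tip",tip, "tip from eyetop in tool",(Rc.T@(tip-eye)).round(4),"base",tip-.045*n, 'in RT',(RT.T@(tip-eye)).round(4))
C=cloud(c,d); g=p.min(-1); m=np.zeros(d.shape,bool); m[82:110,145:205]=1; m[82:110,300:400]=1; m&=(g>150)&(abs(C[...,2]-.17)<.02); Q=C[m]; mu=Q.mean(0)
w,V=np.linalg.eigh(np.cov((Q-mu).T)); nn=V[:,0]*np.sign(V[2,0]); print(len(Q),mu,"n",nn,"y",V[:,2])
S=o+((mu-o)@nn/(r[2:]@nn))[:,None]*r[2:]; print("screws",S,S.mean(0),np.linalg.norm(S[0]-S[1]))
print("camera up etc: tip height over bar plane",(tip-mu)@nn)
E
```

```text
ring top depth 0.14650156561419744 eye tool [ 0.0761 -0.0001  0.0026]
tip [0.63314023 0.03471688 0.20756038] tip from eyetop in tool [0.0023 0.0005 0.0361] base [0.65764132 0.03532959 0.1698202 ] in RT [0.0024 0.0005 0.0361]
3736 [0.65854754 0.01426911 0.16999366] n [-0.54494227 -0.01438311  0.8383502 ] y [-2.70688307e-02  9.99633473e-01 -4.45058621e-04]
screws [[ 0.65507491  0.10659477  0.16932037]
 [ 0.65974046 -0.06650447  0.16938329]] [0.65740768 0.02004515 0.16935183] 0.17316211816407615
camera up etc: tip height over bar plane 0.0450454784716576
```

Everything agrees: the tip stands 45.0 mm over the bar plane, and the eye is 76.1 mm ahead of the TCP. I need +2.4 mm along the bar's x and -0.5 mm in y. I'll align and descend to just over the tip.

arm_command:
  targets:
    - {"x": 0.004, "y": 0, "z": 0.003, "rx": 0, "ry": 0, "rz": 0, "claw": 255}
    - {"x": 0.012, "y": -0.001, "z": -0.01, "rx": 0, "ry": 0, "rz": 0, "claw": 255}
    - {"x": 0.02, "y": -0.001, "z": -0.021, "rx": 0, "ry": 0, "rz": 0, "claw": 255}
    - {"x": 0.026, "y": -0.001, "z": -0.031, "rx": 0, "ry": 0, "rz": 0, "claw": 255}
    - {"x": 0.026, "y": -0.001, "z": -0.031, "rx": 0, "ry": 0, "rz": 0, "claw": 255}
    - {"x": 0.026, "y": -0.001, "z": -0.031, "rx": 0, "ry": 0, "rz": 0, "claw": 255}
    - {"x": 0.026, "y": -0.001, "z": -0.031, "rx": 0, "ry": 0, "rz": 0, "claw": 255}

```text
t: 6.67
tool_pos: [0.5592, 0.033, 0.1809]
orientation: [-3.005, -0.036, -0.89]
force: [-0.1, 0.7, -0.6]
opening: 0.024
gripper_force: 35.0
```

```bash
python3 - <<'E'
from tgt import *
p,d,c=grab("wrist"); np.savez("w4.npz",p=p,d=d,o=c["origin"],r=Rm(c),K=c["intrinsics"],k=c["dist"]); s=robot.read_state(); print(s["t"],s["tool_pos"],s["orientation"],s["force"])
w=cv2.resize(p[45:125,210:300],None,fx=7,fy=7,interpolation=cv2.INTER_CUBIC); cv2.imwrite("pics/crop4.png",w[...,::-1]); print((d[76:110:4,234:272:4]*1000).astype(int))
E
```

```text
6.7167 [0.55929156 0.03303203 0.18120058] [-3.00501645 -0.03586972 -0.89117745] [ 0.03226528  0.84220665 -0.06895569]
[[146 145 144 150 153 152 149 146 145 145]
 [146 145 151 203 204 203 202 155 145 146]
 [147 147 203 204 163 164 204 203 150 147]
 [147 155 164 162 161 160 162 205 203 147]
 [147 154 162 162 162 162 161 205 205 148]
 [148 148 162 163 162 163 163 206 153 149]
 [148 149 166 162 162 163 165 205 148 148]
 [149 148 149 150 165 166 206 149 149 148]
 [149 149 149 149 149 149 149 149 149 149]]
```

View pics/crop4.png

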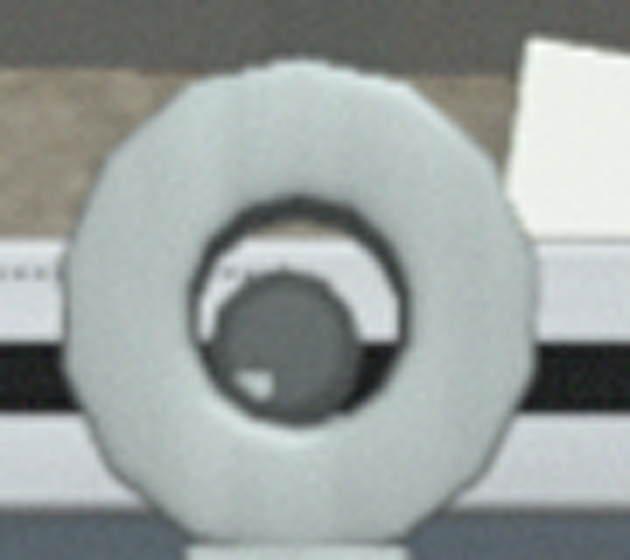

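The tip now fills the hole's lower left. Its visible disc is centred at crop (287,347), which is (250.6,94.2) in the full image, against the hole centre (252.4,90.0).

```bash
python3 - <<'E'
from meas import *
p,d,c=load("w4.npz"); Rc=R.from_rotvec([-3.00501645,-0.03586972,-0.89117745]).as_matrix(); zt=Rc[:,2]; T=np.array([.55929,.03303,.1812])
o,r=pts(c,None,[(252.4,90.0),(250.6,94.2)])
eye=o+((T+zt*.0026-o)@zt)/(r[0]@zt)*r[0]
for dep in (.1615,.163): tip=o+dep*r[1]; print(dep,(Rc.T@(tip-eye)).round(4), tip)
C=cloud(c,d); m=(d>.155)&(d<.167); m[:70]=0;m[115:]=0;m[:,:225]=0;m[:,285:]=0; v,u=np.nonzero(m); print(u.min(),u.max(),v.min(),v.max(),u.mean(),v.mean()); print((Rc.T@(C[m].mean(0)-eye)).round(4))
print(c["intrinsics"][:,2])
E
```

```text
0.1615 [-0.001  -0.0009  0.0148] [0.63222077 0.03461298 0.20789329]
0.163 [-0.0009 -0.0009  0.0164] [0.63316229 0.03464079 0.20663345]
238 266 77 104 250.52442159383034 93.30334190231362
[-0.0005 -0.001   0.0159]
[251.13034934 190.83845142   1.        ]
```

arm_command:
  targets:
    - {"x": -0.0007, "y": 0.0015, "z": -0.0004, "rx": 0, "ry": 0, "rz": 0, "claw": 255}
    - {"x": 0.002, "y": 0.0016, "z": -0.005, "rx": 0, "ry": 0, "rz": 0, "claw": 255}
    - {"x": 0.006, "y": 0.0016, "z": -0.01, "rx": 0, "ry": 0, "rz": 0, "claw": 255}
    - {"x": 0.009, "y": 0.0017, "z": -0.0155, "rx": 0, "ry": 0, "rz": 0, "claw": 255}
    - {"x": 0.0124, "y": 0.0017, "z": -0.0206, "rx": 0, "ry": 0, "rz": 0, "claw": 255}
    - {"x": 0.0124, "y": 0.0017, "z": -0.0206, "rx": 0, "ry": 0, "rz": 0, "claw": 255}
    - {"x": 0.0124, "y": 0.0017, "z": -0.0206, "rx": 0, "ry": 0, "rz": 0, "claw": 255}

```text
t: 7.3
tool_pos: [0.5653, 0.034, 0.1703]
orientation: [-3.005, -0.036, -0.89]
force: [0.2, -0.4, -1.1]
opening: 0.0237
gripper_force: 35.0
```

arm_command:
  targets:
    - {"x": 0.0044, "y": 0.0001, "z": -0.0067, "rx": 0, "ry": 0, "rz": 0, "claw": 255}
    - {"x": 0.0087, "y": 0.0002, "z": -0.0134, "rx": 0, "ry": 0, "rz": 0, "claw": 255}
    - {"x": 0.0131, "y": 0.0003, "z": -0.0201, "rx": 0, "ry": 0, "rz": 0, "claw": 255}
    - {"x": 0.0174, "y": 0.0005, "z": -0.0268, "rx": 0, "ry": 0, "rz": 0, "claw": 255}
    - {"x": 0.0218, "y": 0.0006, "z": -0.0336, "rx": 0, "ry": 0, "rz": 0, "claw": 255}
    - {"x": 0.0218, "y": 0.0006, "z": -0.0336, "rx": 0, "ry": 0, "rz": 0, "claw": 255}
    - {"x": 0.0218, "y": 0.0006, "z": -0.0336, "rx": 0, "ry": 0, "rz": 0, "claw": 255}

```text
t: 7.88
tool_pos: [0.5762, 0.0343, 0.1535]
orientation: [-3.005, -0.036, -0.89]
force: [-0.2, 0.1, -0.4]
opening: 0.024
gripper_force: 35.0
```

```bash
python3 - <<'E'
from tgt import *
p,d,c=grab("wrist"); np.savez("w5.npz",p=p,d=d,o=c["origin"],r=Rm(c),K=c["intrinsics"],k=c["dist"]); s=robot.read_state(); print(s["t"],s["tool_pos"],s["orientation"],s["force"],s["wrist_torque"])
E=s["tool_pos"]+R.from_rotvec(s["orientation"]).as_matrix()@[.0763,0,.0096]
for b in ([.6576,.0353,.1698],): D=E-np.array(b); print("eye in peg frame x,y,z",bx@D,y@D,n@D)
print((d[60:116:4,222:288:4]*1000).astype(int))
E
```

```text
7.9333 [0.57631093 0.03429321 0.15383934] [-3.00508827 -0.03608196 -0.89059823] [-0.69938407 -0.39186393 -0.6532779 ] [ 0.02323569  0.51389634 -0.02339717]
eye in peg frame x,y,z -0.0005647058681116251 0.0009537384176474469 0.021308630804544714
[[395 395 393 144 143 144 143 142 144 144 144 143 144 395 393 393 393]
 [392 393 144 144 146 143 145 145 144 144 144 143 144 143 391 392 392]
 [390 144 145 144 144 145 144 145 144 144 145 145 144 144 144 391 387]
 [171 146 145 144 144 145 146 146 146 146 145 145 145 145 145 145 173]
 [146 146 145 145 145 146 132 130 130 131 145 147 147 145 145 145 173]
 [147 146 146 146 146 132 130 130 130 128 130 147 145 145 146 147 173]
 [146 146 146 146 149 130 130 130 130 131 130 150 146 147 146 146 147]
 [147 148 147 147 154 130 132 131 131 130 131 132 146 147 146 146 147]
 [147 148 147 147 153 131 132 131 132 131 132 174 148 148 146 146 149]
 [148 148 146 148 149 137 133 132 132 131 134 152 147 148 148 148 149]
 [148 148 147 148 148 174 138 134 132 136 175 149 148 148 149 148 174]
 [150 149 148 149 149 149 150 174 171 175 149 149 149 149 149 149 175]
 [175 148 149 149 149 149 150 149 148 149 149 148 149 149 149 176 175]
 [175 151 149 149 148 149 150 150 150 150 149 150 148 150 151 176 176]]
```

The peg tip (depth 130) is through the ring (depth 146), with no contact force. The eye is 21 mm above the face, so 13 mm to go.

arm_command:
  targets:
    - {"x": 0.0036, "y": 0, "z": -0.0055, "rx": 0, "ry": 0, "rz": 0, "claw": 255}
    - {"x": 0.0072, "y": 0, "z": -0.011, "rx": 0, "ry": 0, "rz": 0, "claw": 255}
    - {"x": 0.0108, "y": 0, "z": -0.0165, "rx": 0, "ry": 0, "rz": 0, "claw": 255}
    - {"x": 0.0142, "y": 0, "z": -0.0218, "rx": 0, "ry": 0, "rz": 0, "claw": 255}
    - {"x": 0.0142, "y": 0, "z": -0.0218, "rx": 0, "ry": 0, "rz": 0, "claw": 255}
    - {"x": 0.0142, "y": 0, "z": -0.0218, "rx": 0, "ry": 0, "rz": 0, "claw": 255}

```text
t: 8.43
tool_pos: [0.5833, 0.0343, 0.1427]
orientation: [-3.005, -0.036, -0.89]
force: [0.1, 0.4, -1.4]
opening: 0.0236
gripper_force: 35.0
```

```bash
python3 - <<'E'
from tgt import *
s=robot.read_state(); print(s["t"],s["tool_pos"],s["force"],s["wrist_torque"])
D=s["tool_pos"]+R.from_rotvec(s["orientation"]).as_matrix()@[.0763,0,.0096]-np.array([.6576,.0353,.1698]); print("eye",bx@D,y@D,n@D)
E
```

```text
8.4333 [0.58333787 0.0343082  0.14272645] [ 0.09152355  0.41454885 -1.44171754] [-0.01636146  0.53454017  0.02765148]
eye -0.0007284691709752045 0.0007920816884373804 0.008138533048758466
```

At 8.1 mm with no load. Releasing.

arm_command:
  targets:
    - {"x": 0, "y": 0, "z": 0, "rx": 0, "ry": 0, "rz": 0, "claw": 0}
    - {"x": 0, "y": 0, "z": 0, "rx": 0, "ry": 0, "rz": 0, "claw": 0}
    - {"x": 0, "y": 0, "z": 0, "rx": 0, "ry": 0, "rz": 0, "claw": 0}
    - {"x": 0, "y": 0, "z": 0, "rx": 0, "ry": 0, "rz": 0, "claw": 0}
    - {"x": 0, "y": 0, "z": 0, "rx": 0, "ry": 0, "rz": 0, "claw": 0}
    - {"x": 0, "y": 0, "z": 0, "rx": 0, "ry": 0, "rz": 0, "claw": 0}
    - {"x": 0, "y": 0, "z": 0, "rx": 0, "ry": 0, "rz": 0, "claw": 0}
    - {"x": 0, "y": 0, "z": 0, "rx": 0, "ry": 0, "rz": 0, "claw": 0}
    - {"x": 0, "y": 0, "z": 0, "rx": 0, "ry": 0, "rz": 0, "claw": 0}
    - {"x": 0, "y": 0, "z": 0, "rx": 0, "ry": 0, "rz": 0, "claw": 0}

```text
t: 9.27
tool_pos: [0.5835, 0.0343, 0.1432]
orientation: [-3.005, -0.036, -0.891]
force: [-0.5, 0.9, 0.1]
opening: 0.0861
gripper_force: 0.0
```

arm_command:
  targets:
    - {"x": 0, "y": 0, "z": 0, "rx": 0, "ry": 0, "rz": 0, "claw": 0}
    - {"x": 0, "y": 0, "z": 0, "rx": 0, "ry": 0, "rz": 0, "claw": 0}
    - {"x": -0.0545, "y": 0, "z": 0.084, "rx": 0, "ry": 0, "rz": 0, "claw": 0}
    - {"x": -0.109, "y": 0, "z": 0.168, "rx": 0, "ry": 0, "rz": 0, "claw": 0}
    - {"x": -0.2, "y": 0, "z": 0.3, "rx": 0, "ry": 0, "rz": 0, "claw": 0}
    - {"x": -0.2, "y": 0, "z": 0.3, "rx": 0, "ry": 0, "rz": 0, "claw": 0}
    - {"x": -0.2, "y": 0, "z": 0.3, "rx": 0, "ry": 0, "rz": 0, "claw": 0}
    - {"x": -0.2, "y": 0, "z": 0.3, "rx": 0, "ry": 0, "rz": 0, "claw": 0}

```text
t: 9.93
tool_pos: [0.4843, 0.0342, 0.2996]
orientation: [-3.001, -0.037, -0.906]
force: [0.3, -0.1, 0.6]
opening: 0.0931
gripper_force: 0.0
```

```bash
python3 - <<'E'
from h import *
p,d,c=grab("scene"); q,e,_=grab("wrist"); cs=cv2.resize(p[120:260,200:340],None,fx=2.5,fy=2.5)
W=np.zeros((384,350+440,3),np.uint8); W[:350,:350]=cs; W[:330,350:]=cv2.resize(q,(440,330)); cv2.imwrite("pics/end.png",W[...,::-1]); s=robot.read_state(); print(s["t"],s["tool_pos"],s["force"],s["opening"])
E
```

```text
10.0333 [0.48383269 0.03423668 0.29353861] [ 0.9079625   0.70501474 -1.24116859] 0.09319458274963781
```

View pics/end.png

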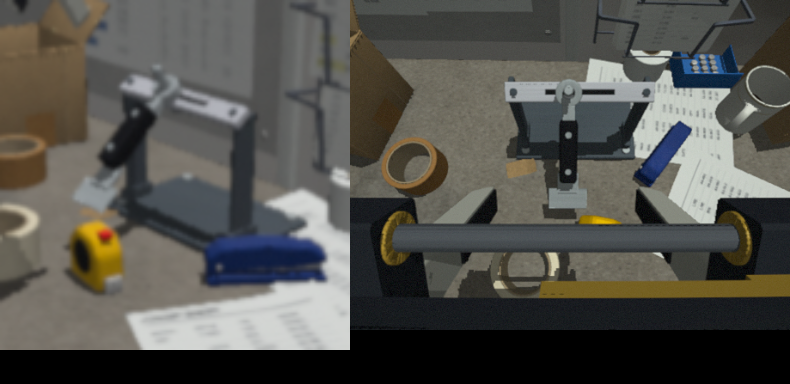

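The scraper hangs on the peg with its blade down towards the robot: eye at (568,93), blade at (567,198) in the right half. The other items haven't moved. I'll check the eye height by depth, then hand in if it is good.

```bash
python3 - <<'E'
from tgt import *
p,d,c=grab("wrist"); C=cloud(c,d)-np.array([.6576,.0353,.1698]); F=np.stack([C@bx,C@y,C@n],-1)
m=(abs(F[...,0])<.02)&(abs(F[...,1])<.02)&(F[...,2]>.007)&(F[...,2]<.035)&(np.hypot(F[...,0],F[...,1])>.009)
Q=F[m]; A=np.c_[Q[:,:2],np.ones(len(Q))]; k=np.linalg.lstsq(A,Q[:,2],rcond=None)[0]; tl=np.arctan(np.hypot(*k[:2]))
print(len(Q),Q.min(0),Q.max(0),"top height at axis",k[2],"tilt deg",np.degrees(tl),"eye mid h",k[2]-.007*np.cos(tl))
b=(F[...,0]<-.1)&(F[...,0]>-.2)&(abs(F[...,1])<.03)&(F[...,2]>-.08); print("blade low",F[b].min(0),(C[b][:,2]+.1698).min())
E
```

```text
583 [-0.01941784 -0.01706789  0.00793451] [0.01362612 0.01593521 0.01888957] top height at axis 0.015028848118540411 tilt deg 6.61666737915563 eye mid h 0.008075473100590258
blade low [-0.19994221 -0.02996615 -0.07808621] -0.0025078326328482614
```

Eye at 8.1 mm, well inside the limits, and the fit gives a tilt of about 7–10°. Handing in.

```bash
python3 -c "
from plant import robot
print(robot.close_job())"
```

```text
the job is handed in; nothing more can be done
None
```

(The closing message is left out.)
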